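Close up the work-light stand: battery tray, mast to its mark, cam lever

TASK

Close up the work-light stand after its battery has been loaded: first push the battery tray fully home. Then grip the sprung mast from above and press it down until the dark length band round it is level with the top of the clamp and, holding it there, turn the gripping hand about the mast so that the fingers sweep the cam lever round to its closed stop. The job ends holding: finish still gripping the mast at that mark with the lever closed, letting go of nothing, and leave the other things on the bench where they are.

Things in the scene. Friction and masses are not known exactly. Their poses are not given: they have to be found in the camera images.
- stand: battery base of a work-light stand, fixed to the bench: black box 180 (x) by 160 (y) by 72 mm high, with a round clamp tower (up to 53 mm across) whose axis is 25 mm to -y of the box centre. Origin at the centre of its underside; x and y along its sides, z up; turned by -0.6 to 0.35 rad. The tray is in its +y side, the cam lever on the tower
- tray (a joint): how far the battery tray is pulled out of the +y side of the stand, in m: 0 fully home, starts 0.035 to 0.06. It slides along the stand's y axis, needs about 3 N and stays where it is left
- tray_face (a point): centre of the outer face of the tray's grey front panel, 34 mm above the bench; panel 110 mm wide (stand's x), 56 mm high (6 to 62 mm above the bench), 8 mm thick, facing the stand's +y. Push it towards -y. When home the face stands 8 mm proud of the box
- clamp_top (a point): centre of the clamp's top face, on the mast axis, 130 mm above the bench. Axes as the stand's
- mast_tube: the mast: upright aluminium tube 24 mm in diameter out of the clamp. Origin on its axis 105 mm below its top. A spring holds it up on a top stop; it can be pressed down up to 90 mm. Net upward push about 3 N at the top, 6 N at the mark, so it rises if let go, even with the lever closed. It turns freely about its axis, so a gripping hand can twist about it
- mast_top (a point): centre of the mast's top end, at the start 105 mm above the clamp's top face
- mark (a point): centre, on the mast axis, of the dark rubber band, 5 mm tall, thin, round the mast. At the start 40 to 60 mm above the clamp's top face and 45 to 65 mm below the mast's top; it does not shift on the mast. The mast is at its mark when this point is level with the clamp's top face (half the band inside the clamp); nothing stops the mast from going too deep
- lever (a joint): cam lever angle, rad: 0 open, 1.0 closed on its stop, starts 0 to 0.2. Turns about the mast axis, counter-clockwise from above as it closes. At 0 it points 2.571 rad clockwise of the stand's x axis, at 1.0 straight along the stand's -y. Stiff (0.1 N m, about 5 N near the mast), stays where left. Fingers gripping the mast with tips 15 to 25 mm above the clamp push it when the hand turns
- lever_end (a point): top of the upright round black grip (14 mm across) at the lever's outer end, 63 mm from the mast axis, 42 mm above the clamp's top. The lever is a radial upright steel plate 8 mm thick, 16 to 60 mm from the mast axis, 4 to 40 mm above the clamp's top. Bring the fingers down clear of it, about 60 degrees to its clockwise side (seen from above), then turn them counter-clockwise into it
- lamp_head: bystander: the lamp taken off the stand, a black slab 50 by 150 by 110 mm high standing on the bench; origin at the centre of its underside
- cleaner: bystander: can of contact cleaner, 52 mm across, 150 mm tall; origin at the centre of its underside
- carton: bystander: cardboard carton 100 by 70 by 60 mm high; origin at the centre of its underside
- plug: bystander: white plug connector standing on its wide end, 56 mm across, 85 mm tall; origin at the centre of its underside
Not all that is in view belongs to the job. There is more than one size of the stand; the one meant has the size given above.

How it is judged:
On the way, in this order (a step that is already met when the one before it is completed fails the run):
1. the battery tray is fully home (value of joint tray below 0.004 m), for 0.2 s.
2. the mast is gripped and held at its mark (within 5 mm), the lever still open (z of mark in the frame of clamp_top between -0.005 and 0.005 m and contact force between the fingers and mast_tube above 3 N and value of joint lever below 0.5 rad), for 0.2 s.
3. the lever is closed with the mast held at its mark (z of mark in the frame of clamp_top between -0.005 and 0.005 m and contact force between the fingers and mast_tube above 3 N and value of joint lever above 0.92 rad), for 0.2 s.
At the end, for the whole second after the job is handed in: the tray is home (within 4 mm), the fingers still grip the mast (more than 3 N) with the middle of its band within 5 mm of the clamp's top face and at rest, and the lever is closed (above 0.92 of 1.0 rad); nothing else holds the mast down (all of step 3 and value of joint tray below 0.004 m and linear speed of mast_tube below 0.01 m/s); the arm keeps its last pose, push and grip.
It fails at once if the lever is closed while the mast is off its mark by more than 8 mm (value of joint lever above 0.6 rad and (z of mark in the frame of clamp_top above 0.008 m or z of mark in the frame of clamp_top below -0.008 m)).
It fails at once if a bystander is moved by more than 30 mm (distance of any of lamp_head, cleaner, carton, plug from where it was at the start of the episode above 0.03 m).
It also fails if it takes over 54 s, if anything falls off the work surface, if the arm or the gripper's body presses on something with over 40 N, if the wrist force passes 120 N, or if a joint passes its speed limit or range.

ROBOT

A 7-joint arm with a two-finger parallel gripper is mounted at the origin on the work surface. World frame = base frame: x ahead of the robot, y to its left, z up, the work surface at z = 0. Lengths are in m, angles in rad, forces in N, time in s.
With the tool pointing down it reaches from about 0.4 to 0.9 m from the base axis. Payload 5.5 kg.
Tool frame: the origin (TCP) lies at the very end of the fingers, on their centre line; the grasp point (between the pads) lies 19 mm behind it; z points along the fingers, y is the line along which they close (so a half turn about z gives the same grasp; the last joint's range is limited). The gripper opens to 92 mm and grips with 3 to 60 N. Pads are 19 mm wide; open, the fingers measure 130 mm over their backs; the gripper's body (75 mm by 190 mm) begins 47 mm behind the grasp point.
Start: joints at [-1.084, 0.501, -0.427, 1.55, 0.221, 1.138, -0.21], TCP at [0.144, 0.634, 0.227] pointing down, gripper open.
Joint ranges: [-2.88, 2.88], [-0.31, 2.03], [-1.54, 1.56], [0.2, 2.42], [-1.41, 4.55], [0.19, 2.02], [-2.57, 2.57]. Speed limits (rad/s): [2.57, 2.57, 3.14, 3.14, 3.14, 3.14, 3.14].

INTERFACE

Orientations are given as a 3x3 rotation matrix whose columns are the frame's x, y, z axes.
In Python, from bench import ctrl, cams, job gives the robot as it stands. The module is installed in compiled form; this text tells all that it offers.
- The arm moves only by the tool servo_tool, never from a script. Its argument "commands" is a list of rows, each a list of 7 numbers: the gripper's target within -1 to 1 (shut at 1, half-way at 0, fully open at -1), then the shift along the tool's x, y, z in mm, then the turn, a rotation vector about the tool's x, y, z in rad. A call has 1 to 20 rows; each row is the pose to reach, as a shift and turn from the pose commanded when the call began, along the tool's axes at that moment; what a row does not reach only later rows make up. A row lasts 1/8 s, in which the tool goes at most 62.5 mm and 10.7 degrees, less where a joint would pass 70% of its speed; a pose out of reach is approached as far as the arm can. A call with a gripper value outside its range is refused whole. The fingers move at their own pace and stop on an object; "squeeze" is the grip in N (left out, the last holds). Time passes only in rows, so rows that repeat a pose let the fingers close. It gives the time, the measured TCP pose, the force, the opening and the grip force at its end, in the units of the state.
- ctrl.read_state(): the state, without advancing time (a new reading comes with each control period).
- cams.camera(name): name is "side" or "top" or "wrist"; returns a dict with "image" (480x640x3 uint8, red, green, blue), "z_map" (480x640 float32, m along the optical axis (not along the pixel's ray), 0 where there is no reading), "fx", "fy", "cx", "cy" (pixels), "distortion" ([k1, k2, p1, p2, k3] as OpenCV has them; the pictures are not rectified), "extrinsics" (4x4, takes a point from world to camera coordinates). Camera axes: x right, y up, looking along -z (the intrinsics and any distortion apply to the point x, -y, -z); pixel columns grow to the right and rows downward; lengths in m; the calibration is good to about 2 mm. A picture is of the moment at which its call begins.
- job.close_job(): hands the job in; it is judged then, once.
Trained networks look in a picture, given as the dict that the camera call returned (one of the last four; its "shot" number tells which), for a name from the list of things; names that differ only in an ending like _2 or _b are one class to them, and where a whole thing is asked for, a point or a joint stands for the part that bears it (a point fixed in the world has none). Each returns a list of dicts, best first, with "score" (0 to 1); they miss things now and then, are a little off and sometimes report something else, mostly with a low value. They report only what shows in the picture. A call takes as long as a camera call. They do not tell look-alikes from the thing itself.
- cams.spot_in(thing, picture): "location" ([x, y, z] in m, in world coordinates, good to about 4 mm: the middle of the surface that is visible of it).
- cams.outline_of(thing, picture): "mask" (480x640 bool, what is visible of it).
- cams.pinpoint(thing, picture): "location" ([x, y, z] in m, in world coordinates, good to about 4 mm: a listed point, or the origin of a listed thing).
The state is a dict: "time_s": time; "joint_positions": joint angles; "qd": joint speeds; "effort": joint torques, N m; "ee_pos": TCP position; "tool_rot": TCP orientation; "ft_force": force on the tool from outside, world axes, zero at the start; "ft_torque": the same for the moment, N m; "opening": finger opening in m; "grip_force": force on a finger pad.
Only numpy, scipy, OpenCV 4.12 (cv2) and the standard library are available. Lean on these libraries where they do the work, as an engineer would, in place of code of your own. Each camera call takes 0.05 s, during which the arm holds its last target. There are 200 camera calls.

## Working session

There is one attempt and no reset: what is moved stays moved. The work goes in short steps, Python scripts to look and compute and a tool call to move; the robot and the scene stay as the last step left them, time stands still between calls to the robot, and variables do not carry over. Pictures are saved under pics/ and viewed, at most 10 in all, crops included, and the job is handed in when it is done.

Besides the shell and the picture viewer there is one more tool, called after ">>>" as a command line: name --pt "numbers of a row" for each row, then --argument value for the rest. servo_tool: Moves the arm, as the interface text tells. Its arguments: {"type":"object","properties":{"commands":{"type":"array"},"squeeze":{"type":"number"}},"required":["commands"]}

```bash
mkdir -p pics; cat > h.py <<'E'
import numpy as np, cv2
from bench import ctrl, cams, job
def save(p,n): cv2.imwrite('pics/'+n, p["image"][:,:,::-1])
def cloud(p):
    h,w=p["z_map"].shape; u,v=np.meshgrid(np.arange(w),np.arange(h))
    K=np.array([[p["fx"],0,p["cx"]],[0,p["fy"],p["cy"]],[0,0,1.]])
    n=cv2.undistortPoints(np.stack([u,v],-1).reshape(-1,1,2).astype(float),K,np.array(p["distortion"],float)).reshape(h,w,2)
    z=p["z_map"]; c=np.stack([n[...,0]*z,-n[...,1]*z,-z],-1)
    E=np.array(p["extrinsics"]); W=(c-E[:3,3])@E[:3,:3]
    W[z<=0]=np.nan
    return W
E
python3 - <<'E'
from h import *
np.set_printoptions(precision=4,suppress=True)
for c in ["top","side"]:
    p=cams.camera(c); save(p,c+"1.png"); np.save(c+"1.npy",cloud(p))
    for t in ["stand","tray_face","clamp_top","mast_top","mark","lever_end","lamp_head","cleaner","carton","plug"]:
        print(c,t,[(np.array(d["location"]),round(d["score"],2)) for d in cams.pinpoint(t,p)[:3]])
s=ctrl.read_state(); print(s["time_s"],s["ee_pos"],s["tool_rot"],s["opening"])
E
```

```text
top stand [(array([0.3762, 0.1353, 0.0032]), 0.85), (array([ 0.3091, -0.1921, -0.0016]), 0.82), (array([ 0.5339, -0.0647,  0.0008]), 0.62)]
top tray_face [(array([ 0.316 , -0.1335,  0.0232]), 0.73), (array([0.5609, 0.0635, 0.0354]), 0.72), (array([0.4014, 0.188 , 0.0251]), 0.4)]
top clamp_top [(array([ 0.3081, -0.2059,  0.0867]), 0.82), (array([0.3678, 0.1202, 0.0872]), 0.78), (array([ 0.5256, -0.0903,  0.1291]), 0.61)]
top mast_top [(array([ 0.5236, -0.0921,  0.2349]), 0.64), (array([0.3688, 0.1247, 0.1664]), 0.64), (array([ 0.307 , -0.2099,  0.1631]), 0.53)]
top mark [(array([ 0.6322, -0.2689, -0.0001]), 0.51), (array([ 0.4667, -0.1154,  0.1748]), 0.42)]
top lever_end [(array([ 0.4658, -0.1191,  0.1749]), 0.64), (array([0.3259, 0.1231, 0.1167]), 0.37)]
top lamp_head [(array([ 0.7107, -0.0745,  0.0003]), 0.87)]
top cleaner [(array([ 0.6338, -0.2717,  0.0022]), 0.86)]
top carton [(array([ 0.5444, -0.3484, -0.0013]), 0.8)]
top plug [(array([0.6137, 0.2366, 0.0022]), 0.64)]
side stand [(array([ 0.529 , -0.0654,  0.0009]), 0.97), (array([ 0.3736,  0.1373, -0.0033]), 0.94), (array([ 0.30
[... 278 characters left out ...]
376]), 0.88), (array([0.3643, 0.1229, 0.1652]), 0.77), (array([ 0.3091, -0.2076,  0.1619]), 0.73)]
side mark [(array([ 0.5259, -0.0902,  0.1878]), 0.53)]
side lever_end [(array([0.3249, 0.1194, 0.1199]), 0.82), (array([ 0.2678, -0.2288,  0.1191]), 0.59), (array([ 0.4629, -0.1164,  0.175 ]), 0.57)]
side lamp_head [(array([ 0.714 , -0.072 , -0.0052]), 0.81)]
side cleaner [(array([ 0.634 , -0.2698, -0.0007]), 0.71)]
side carton [(array([ 0.5448, -0.3467,  0.0007]), 0.9), (array([ 0.5289, -0.0881,  0.1301]), 0.39)]
side plug [(array([ 0.6123,  0.2322, -0.0024]), 0.97)]
1.1 [0.1442 0.6338 0.2267] [[-0.9751  0.2219 -0.    ]
 [ 0.2219  0.9751  0.0001]
 [ 0.      0.0001 -1.    ]] 0.09180310230552959
```

View pics/top1.png

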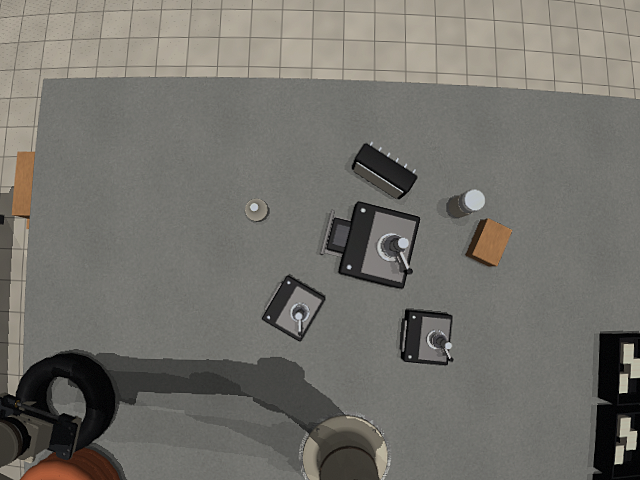

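View pics/side1.png

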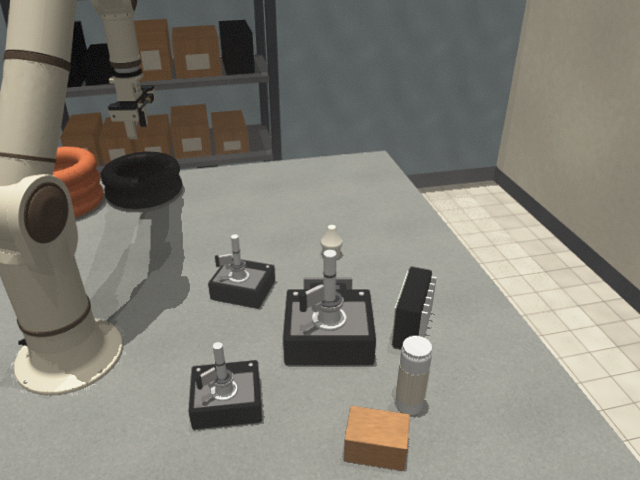

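```bash
python3 - <<'E'
import numpy as np,cv2
for c in ["top","side"]:
    W=np.load(c+"1.npy").reshape(-1,3)
    d=np.hypot(W[:,0]-.534,W[:,1]+.066)
    m=(abs(W[:,2]-.072)<.004)&(d<.14)
    if m.sum()>50:
        r=cv2.minAreaRect(W[m,:2].astype(np.float32)); print(c,"box top",r)
    m=(abs(W[:,2]-.235)<.006)&(np.hypot(W[:,0]-.525,W[:,1]+.09)<.03); print("masttop",m.sum(),W[m].mean(0))
    m=(W[:,2]>.16)&(W[:,2]<.185)&(d<.13)&(np.hypot(W[:,0]-.525,W[:,1]+.09)>.02); print("lever",m.sum(),W[m].mean(0),np.median(W[m],0))
    m=(W[:,2]>.15)&(W[:,2]<.22)&(np.hypot(W[:,0]-.525,W[:,1]+.09)<.018); print("mast",W[m].mean(0))
    m=(W[:,2]>.01)&(W[:,2]<.06)&(W[:,1]>.04)&(W[:,1]<.1)&(abs(W[:,0]-.56)<.06);print("tray",m.sum(),np.nanmedian(W[m],0) if m.sum() else 0)
E
```

```text
top box top ((0.5570328831672668, -0.07195806503295898), (0.15842270851135254, 0.23067525029182434), 77.36145782470703)
masttop 104 [ 0.52695584 -0.08955112  0.23477074]
lever 107 [ 0.48343858 -0.11011383  0.16939197] [ 0.48314605 -0.11030654  0.16977874]
mast [ 0.52257734 -0.08350758  0.18472981]
tray 296 [0.54422966 0.04929946 0.05382268]
side box top ((0.5538973212242126, -0.07493091374635696), (0.1607288420200348, 0.22798840701580048), 77.6697769165039)
masttop 99 [ 0.52435782 -0.09535299  0.23358488]
lever 173 [ 0.48331448 -0.11471667  0.16694075] [ 0.48187982 -0.11506265  0.16775353]
mast [ 0.52307519 -0.10090049  0.18611754]
tray 276 [0.53681374 0.05269433 0.05303224]
```

The picture shows the large stand, the one meant, in the middle of the top view at about (380,245). Its tray is to the left at (330,235), its lever grip at (407,268), and the two smaller look-alikes sit below. The stand yaw is about -0.225 rad, the mast is near (0.525, -0.0905), and the lever is at about 0.08. First I go to a spot in front of the tray with the fingers shut.

>>> servo_tool --pt "1 -49 -38 0 0 0 0.15" --pt "1 -98 -76 0 0 0 0.3" --pt "1 -147 -114 0 0 0 0.45" --pt "1 -196 -152 0 0 0 0.6" --pt "1 -245 -190 0 0 0 0.75" --pt "1 -294 -228 0 0 0 0.9" --pt "1 -343 -266 0 0 0 1.05" --pt "1 -392 -304 0 0 0 1.2" --pt "1 -441 -342 0 0 0 1.35" --pt "1 -490 -380 0 0 0 1.5" --pt "1 -534 -416 0 0 0 1.572" --pt "1 -534 -416 30 0 0 1.572" --pt "1 -534 -416 30 0 0 1.572"

```text
time_s: 2.72
ee_pos: [0.5708, 0.1089, 0.1945]
tool_rot: [[0.224, 0.975, -0.005], [0.975, -0.224, -0.001], [-0.002, -0.005, -1.0]]
ft_force: [0.1, -0.3, 0.7]
opening: 0.0002
grip_force: 0.0
```

```bash
python3 - <<'E'
from h import *
np.set_printoptions(precision=4,suppress=True)
s=ctrl.read_state(); print(s["time_s"],s["ee_pos"],s["tool_rot"],s["joint_positions"],s["ft_force"])
p=cams.camera("wrist"); save(p,"w1.png"); 
for t in ["tray_face","clamp_top","mast_top","mark","lever_end","stand"]:
    print(t,[(np.array(d["location"]),round(d["score"],2)) for d in cams.pinpoint(t,p)[:3]])
E
```

```text
2.725 [0.5708 0.1089 0.1945] [[ 0.224   0.9746 -0.0051]
 [ 0.9746 -0.224  -0.001 ]
 [-0.0021 -0.0048 -1.    ]] [-0.3213  0.3821  0.1095  1.7713 -0.0488  0.996  -0.4188] [ 0.0546 -0.2525  0.7093]
tray_face [(array([0.402 , 0.1876, 0.0238]), 0.7), (array([0.5647, 0.065 , 0.0344]), 0.6)]
clamp_top [(array([0.3649, 0.121 , 0.0884]), 0.97)]
mast_top [(array([ 0.7112, -0.0777, -0.0001]), 0.43)]
mark [(array([0.3648, 0.125 , 0.1224]), 0.56)]
lever_end []
stand [(array([ 0.3739,  0.1391, -0.0014]), 0.84), (array([ 0.5318, -0.067 , -0.0019]), 0.79)]
```

>>> servo_tool --pt "1 0 0 55 0 0 0" --pt "1 0 0 110 0 0 0" --pt "1 0 0 160 0 0 0" --pt "1 -20 0 160 0 0 0" --pt "1 -35 0 160 0 0 0" --pt "1 -42 0 160 0 0 0" --pt "1 -49 0 160 0 0 0" --pt "1 -56 0 160 0 0 0" --pt "1 -62 0 160 0 0 0" --pt "1 -67 0 160 0 0 0" --pt "1 -71 0 160 0 0 0" --pt "1 -74 0 160 0 0 0" --pt "1 -74 0 160 0 0 0"

```text
time_s: 4.7
ee_pos: [0.5555, 0.0369, 0.0364]
tool_rot: [[0.224, 0.975, -0.001], [0.975, -0.224, -0.001], [-0.001, -0.001, -1.0]]
ft_force: [0.4, 0.9, -0.6]
opening: 0.0003
grip_force: 0.2
```

>>> servo_tool --pt "1 -3 0 0 0 0 0" --pt "1 -6 0 0 0 0 0" --pt "1 -8 0 0 0 0 0"

```text
time_s: 5.08
ee_pos: [0.5539, 0.0302, 0.0364]
tool_rot: [[0.223, 0.975, -0.001], [0.975, -0.223, 0.001], [0.001, -0.001, -1.0]]
ft_force: [0.2, 4.9, -3.1]
opening: 0.0004
grip_force: 2.9
```

>>> servo_tool --pt "1 -2 0 0 0 0 0" --pt "1 -4 0 0 0 0 0" --pt "1 -4 0 0 0 0 0"

```text
time_s: 5.45
ee_pos: [0.5539, 0.0302, 0.0365]
tool_rot: [[0.22, 0.975, 0.001], [0.975, -0.22, 0.004], [0.004, 0.0, -1.0]]
ft_force: [4.0, 10.2, -5.7]
opening: 0.0004
grip_force: 5.5
```

>>> servo_tool --pt "0 10 0 0 0 0 0" --pt "-1 30 0 0 0 0 0" --pt "-1 30 0 -60 0 0 0" --pt "-1 30 0 -120 0 0 0" --pt "-1 30 0 -180 0 0 0.1" --pt "-1 30 0 -240 0 0 0.25" --pt "-1 30 0 -245 0 0 0.4" --pt "-1 30 0 -245 0 0 0.4"

```text
time_s: 6.45
ee_pos: [0.5604, 0.0557, 0.2827]
tool_rot: [[0.584, 0.812, 0.002], [0.812, -0.584, 0.0], [0.001, 0.001, -1.0]]
ft_force: [-0.3, -0.3, -0.5]
opening: 0.0759
grip_force: 0.0
```

```bash
python3 - <<'E'
from h import *
np.set_printoptions(precision=4,suppress=True)
s=ctrl.read_state(); print(s["time_s"],s["ee_pos"],s["tool_rot"],s["joint_positions"],s["ft_force"])
ims=[]
for c in ["side","top","wrist"]:
    p=cams.camera(c); W=cloud(p)
    for t in ["tray_face","clamp_top","mast_top","mark","lever_end","stand"]:
        L=[(np.array(d["location"]),round(d["score"],2)) for d in cams.pinpoint(t,p)[:4]]
        print(c,t,[l for l in L if np.hypot(*(l[0][:2]-[.532,-.066]))<.15])
    if c=="side":
        cv2.imwrite("pics/c2.png",cv2.resize(p["image"][235:345,275:385,::-1],None,fx=5,fy=5,interpolation=cv2.INTER_CUBIC))
        # brightness along mast
        K=np.array([[p["fx"],0,p["cx"]],[0,p["fy"],p["cy"]],[0,0,1.]]);E=np.array(p["extrinsics"])
        v=-E[:3,:3].T@E[:3,3]-np.array([.525,-.0905,.19]);v[2]=0;v/=np.linalg.norm(v)
        zs=np.arange(.125,.245,.0015)
        P=np.array([.525,-.0905,0])+.012*v+zs[:,None]*[0,0,1]
        C=P@E[:3,:3].T+E[:3,3]; C=C*[1,-1,-1]
        uv=cv2.projectPoints(C.reshape(-1,1,3),np.zeros(3),np.zeros(3),K,np.array(p["distortion"],float))[0].reshape(-1,2)
        g=cv2.remap(cv2.cvtColor(p["image"],cv2.COLOR_RGB2GRAY),uv[:,0].astype(np.float32),uv[:,1].astype(np.float32),cv2.INTER_LINEAR).ravel()
        print([(round(float(z)*1000,1),int(a)) for z,a in zip(zs,g)]); print(uv[0],uv[-1])
    if c=="wrist": save(p,"w2.png")
E
```

```text
6.45 [0.5604 0.0557 0.2827] [[ 0.5838  0.8119  0.0017]
 [ 0.8119 -0.5838  0.0001]
 [ 0.0011  0.0013 -1.    ]] [-0.3063  0.2621  0.1929  1.7272 -0.0542  1.1558 -0.7214] [-0.3029 -0.3489 -0.4826]
side tray_face []
side clamp_top [(array([ 0.5259, -0.0911,  0.1301]), 0.87)]
side mast_top [(array([ 0.5259, -0.0867,  0.2355]), 0.72)]
side mark [(array([ 0.5279, -0.0907,  0.1873]), 0.54), (array([ 0.4677, -0.1169,  0.1751]), 0.45), (array([ 0.5274, -0.0881,  0.2352]), 0.18)]
side lever_end [(array([ 0.4657, -0.1155,  0.173 ]), 0.58)]
side stand [(array([ 0.533 , -0.0653,  0.003 ]), 0.59), (array([ 0.5314, -0.0917,  0.1264]), 0.16)]
[(125.0, 91), (126.5, 85), (128.0, 85), (129.5, 96), (131.0, 115), (132.5, 117), (134.0, 118), (135.5, 117), (137.0, 118), (138.5, 119), (140.0, 119), (141.5, 119), (143.0, 120), (144.5, 119), (146.0, 119), (147.5, 120), (149.0, 120), (150.5, 118), (152.0, 118), (153.5, 119), (155.0, 119), (156.5, 119), (158.0, 119), (159.5, 118), (161.0, 119), (162.5, 120), (164.0, 119), (165.5, 119), (167.0, 119), (168.5, 120), (170.0, 121), (171.5, 120), (173.0, 120), (174.5,
[... 471 characters left out ...]
, 119), (227.0, 119), (228.5, 120), (230.0, 133), (231.5, 159), (233.0, 203), (234.5, 228), (236.0, 240), (237.5, 240), (239.0, 239), (240.5, 238), (242.0, 239), (243.5, 239)]
[328.2788 302.4581] [328.8525 251.4395]
top tray_face []
top clamp_top [(array([ 0.5232, -0.0925,  0.1261]), 0.9)]
top mast_top [(array([ 0.5242, -0.0916,  0.2321]), 0.7)]
top mark []
top lever_end [(array([ 0.4683, -0.1199,  0.1761]), 0.44)]
top stand []
wrist tray_face [(array([0.5561, 0.0181, 0.0344]), 0.87)]
wrist clamp_top [(array([ 0.5259, -0.0839,  0.128 ]), 0.63)]
wrist mast_top []
wrist mark [(array([ 0.5285, -0.093 ,  0.1901]), 0.66)]
wrist lever_end []
wrist stand [(array([ 0.5332, -0.0629, -0.0032]), 0.68)]
```

View pics/c2.png

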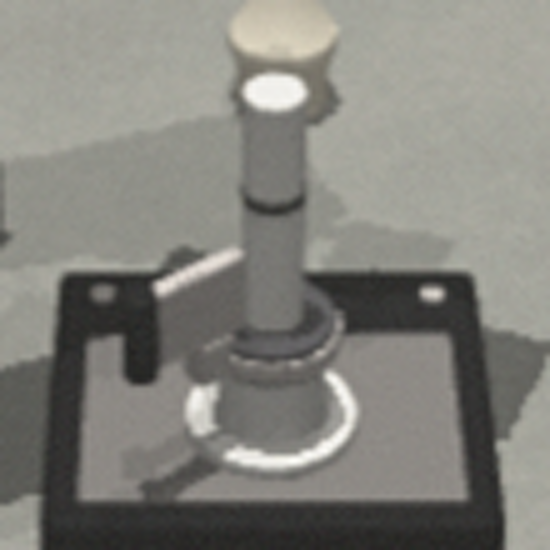

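The crop shows the band at (274,203), about 57.5 mm above the clamp top. Next I go over the mast, come down so the tips are 27 mm below its top, and grip.

>>> servo_tool --pt "-1 -46 19 0 0 0 0" --pt "-1 -92 38 0 0 0 0" --pt "-1 -139 57 0 0 0 0" --pt "-1 -139 57 0 0 0 0" --pt "-1 -139 57 25 0 0 0" --pt "-1 -139 57 50 0 0 0" --pt "-1 -139 57 75 0 0 0" --pt "1 -139 57 75 0 0 0" --pt "1 -139 57 75 0 0 0" --pt "1 -139 57 75 0 0 0" --pt "1 -139 57 75 0 0 0" --pt "1 -139 57 75 0 0 0" --pt "1 -139 57 75 0 0 0" --pt "1 -139 57 75 0 0 0" --pt "1 -139 57 75 0 0 0" --pt "1 -139 57 75 0 0 0" --squeeze 40

```text
time_s: 9.5
ee_pos: [0.5253, -0.0913, 0.2068]
tool_rot: [[0.585, 0.811, 0.001], [0.811, -0.585, -0.0], [0.0, 0.001, -1.0]]
ft_force: [0.8, -0.8, -1.0]
opening: 0.023
grip_force: 40.0
```

```bash
python3 - <<'E'
from h import *
s=ctrl.read_state(); print(s["ft_force"],s["joint_positions"],s["ft_torque"])
p=cams.camera("side"); cv2.imwrite("pics/c3.png",cv2.resize(p["image"][205:345,265:405,::-1],None,fx=4,fy=4,interpolation=cv2.INTER_CUBIC))
E
```

```text
[ 0.78837507 -0.79716755 -1.01503841] [-0.10588512  0.28724785  0.27075788  1.88536206 -0.09104376  0.98012538
 -0.42007283] [-0.36452967 -0.20437448  0.01017664]
```

View pics/c3.png

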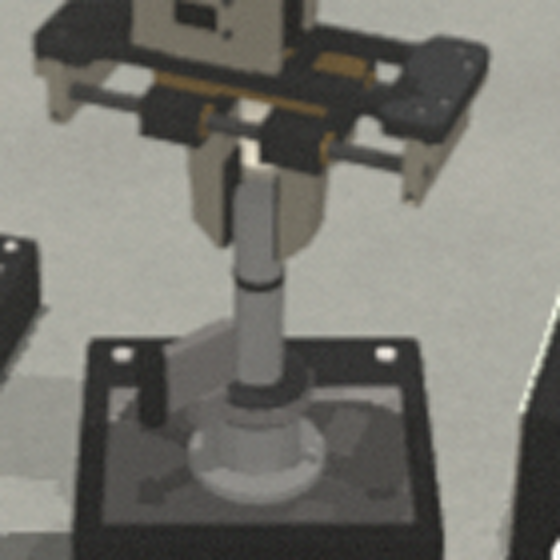

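The mast is gripped above the band. Next I press it down about 57 mm.

>>> servo_tool --pt "1 0 0 6 0 0 0" --pt "1 0 0 12 0 0 0" --pt "1 0 0 18 0 0 0" --pt "1 0 0 24 0 0 0" --pt "1 0 0 30 0 0 0" --pt "1 0 0 36 0 0 0" --pt "1 0 0 42 0 0 0" --pt "1 0 0 48 0 0 0" --pt "1 0 0 53 0 0 0" --pt "1 0 0 57 0 0 0" --pt "1 0 0 57 0 0 0" --pt "1 0 0 57 0 0 0"

```text
time_s: 11.05
ee_pos: [0.5254, -0.0911, 0.1498]
tool_rot: [[0.585, 0.811, 0.001], [0.811, -0.585, -0.0], [0.0, 0.001, -1.0]]
ft_force: [1.6, -1.1, 6.1]
opening: 0.023
grip_force: 40.0
```

```bash
python3 - <<'E'
from h import *
np.set_printoptions(precision=4,suppress=True)
s=ctrl.read_state(); print(s["ee_pos"],s["ft_force"],s["joint_positions"])
p=cams.camera("side"); cv2.imwrite("pics/c4.png",cv2.resize(p["image"][255:325,290:370,::-1],None,fx=8,fy=8,interpolation=cv2.INTER_CUBIC))
for t in ["mark","clamp_top","lever_end"]:
    print(t,[(np.array(d["location"]),round(d["score"],2)) for d in cams.pinpoint(t,p)[:4]])
K=np.array([[p["fx"],0,p["cx"]],[0,p["fy"],p["cy"]],[0,0,1.]]);E=np.array(p["extrinsics"])
v=-E[:3,:3].T@E[:3,3]-np.array([.5255,-.0905,.19]);v[2]=0;v/=np.linalg.norm(v)
zs=np.arange(.110,.160,.0015)
for o in (-.006,0,.006):
    q=np.array([-v[1],v[0],0]);P=np.array([.5255,-.0905,0])+.012*v+o*q+zs[:,None]*[0,0,1]
    C=(P@E[:3,:3].T+E[:3,3])*[1,-1,-1]
    uv=cv2.projectPoints(C.reshape(-1,1,3),np.zeros(3),np.zeros(3),K,np.array(p["distortion"],float))[0].reshape(-1,2)
    g=cv2.remap(cv2.cvtColor(p["image"],cv2.COLOR_RGB2GRAY),*uv.astype(np.float32).T,cv2.INTER_LINEAR).ravel()
    print([(round(float(z)*1000,1),int(a)) for z,a in zip(zs,g)])
E
```

```text
[ 0.5254 -0.0911  0.1498] [ 1.6137 -1.0591  6.0802] [-0.0918  0.3615  0.2584  1.9345 -0.1195  0.8595 -0.3964]
mark [(array([ 0.5257, -0.0859,  0.1318]), 0.5)]
clamp_top [(array([0.3576, 0.1203, 0.0945]), 0.93), (array([ 0.3073, -0.2066,  0.0913]), 0.71), (array([ 0.527 , -0.0893,  0.1816]), 0.67), (array([ 0.5278, -0.0887,  0.1296]), 0.6)]
lever_end [(array([ 0.4704, -0.1177,  0.1719]), 0.78), (array([ 0.2673, -0.2281,  0.1205]), 0.58), (array([0.3227, 0.1186, 0.1185]), 0.48)]
[(110.0, 101), (111.5, 99), (113.0, 94), (114.5, 78), (116.0, 57), (117.5, 60), (119.0, 61), (120.5, 62), (122.0, 62), (123.5, 62), (125.0, 58), (126.5, 53), (128.0, 46), (129.5, 43), (131.0, 42), (132.5, 56), (134.0, 75), (135.5, 96), (137.0, 107), (138.5, 114), (140.0, 114), (141.5, 114), (143.0, 115), (144.5, 114), (146.0, 113), (147.5, 114), (149.0, 114), (150.5, 114), (152.0, 113), (153.5, 113), (155.0, 113), (156.5, 112), (158.0, 111), (159.5, 111)]
[(110.0, 101), (111.5, 95), (113.0, 80), (114.5, 67), (116.0, 55), (117.5, 53), (119.0, 51), (120.5, 50), (122.0, 51), (123.5, 52), (125.0, 51), (126.5, 48), (128.0, 43), (129.5, 47), (131.0, 56), (132.5, 81), (134.0, 100), (135.5, 113), (137.0, 117), (138.5, 118), (140.0, 117), (141.5, 118), (143.0, 118), (144.5, 119), (146.0, 120), (147.5, 118), (149.0, 116), (150.5, 115), (152.0, 115), (153.5, 115), (155.0, 115), (156.5, 116), (158.0, 116), (159.5, 115)]
[(110.0, 97), (111.5, 91), (113.0, 76), (114.5, 64), (116.0, 55), (117.5, 52), (119.0, 50), (120.5, 51), (122.0, 52), (123.5, 53), (125.0, 53), (126.5, 51), (128.0, 44), (129.5, 44), (131.0, 48), (132.5, 66), (134.0, 86), (135.5, 107), (137.0, 115), (138.5, 116), (140.0, 115), (141.5, 114), (143.0, 113), (144.5, 109), (146.0, 104), (147.5, 101), (149.0, 100), (150.5, 102), (152.0, 104), (153.5, 105), (155.0, 104), (156.5, 104), (158.0, 104), (159.5, 104)]
```

View pics/c4.png

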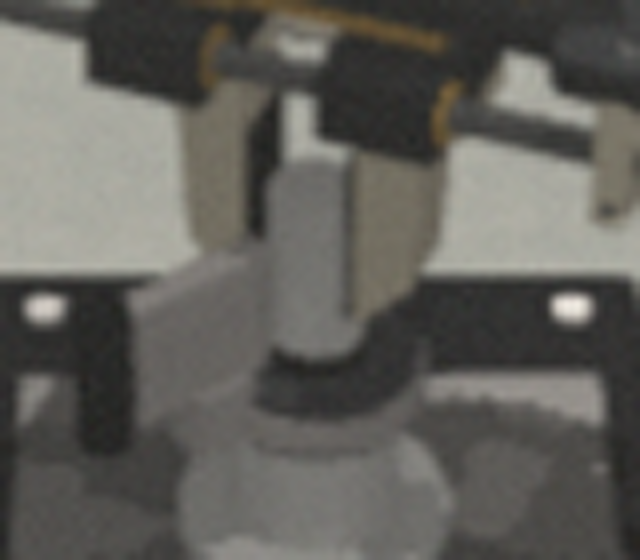

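The band's upper edge sits just above the clamp rim at crop (310,355), which puts the band at its mark. Now I turn the hand counter-clockwise.

>>> servo_tool --pt "1 0 0 0 0 0 0" --pt "1 0 0 0 0 0 -0.08" --pt "1 0 0 0 0 0 -0.16" --pt "1 0 0 0 0 0 -0.24" --pt "1 0 0 0 0 0 -0.32" --pt "1 0 0 0 0 0 -0.4" --pt "1 0 0 0 0 0 -0.48" --pt "1 0 0 0 0 0 -0.56" --pt "1 0 0 0 0 0 -0.64" --pt "1 0 0 0 0 0 -0.72" --pt "1 0 0 0 0 0 -0.8" --pt "1 0 0 0 0 0 -0.8"

```text
time_s: 12.75
ee_pos: [0.5255, -0.0909, 0.1499]
tool_rot: [[-0.175, 0.985, 0.001], [0.985, 0.175, 0.0], [0.0, 0.001, -1.0]]
ft_force: [0.9, -1.5, 5.1]
opening: 0.0232
grip_force: 40.5
```

```bash
python3 - <<'E'
from h import *
np.set_printoptions(precision=4,suppress=True)
s=ctrl.read_state(); print(s["ee_pos"],s["ft_force"],s["ft_torque"],s["joint_positions"])
for c in ["side","top"]:
  p=cams.camera(c)
  for t in ["mark","lever_end"]:
    for d in cams.pinpoint(t,p)[:4]:
      l=np.array(d["location"]); r=l-[.5255,-.0905,0]
      if np.hypot(r[0],r[1])<.1: print(c,t,l,round(d["score"],2),"lever",np.arctan2(r[1],r[0])+.225+2.571)
E
```

```text
[ 0.5255 -0.0909  0.1499] [ 0.9216 -1.5311  5.1116] [-0.4007 -0.4838 -0.0417] [ 0.0419  0.3546  0.0956  1.9299 -0.0443  0.8579  0.3364]
side lever_end [ 0.4896 -0.1454  0.1743] 0.56 lever 0.6460803288999828
side lever_end [ 0.5278 -0.0884  0.1784] 0.41 lever 3.535974883975852
```

>>> servo_tool --pt "1 0 0 0 0 0 -0.07" --pt "1 0 0 0 0 0 -0.14" --pt "1 0 0 0 0 0 -0.21" --pt "1 0 0 0 0 0 -0.27" --pt "1 0 0 0 0 0 -0.32" --pt "1 0 0 0 0 0 -0.32"

```text
time_s: 13.8
ee_pos: [0.5256, -0.091, 0.1499]
tool_rot: [[-0.475, 0.88, 0.001], [0.88, 0.475, 0.0], [-0.001, 0.001, -1.0]]
ft_force: [1.9, -2.0, 5.2]
opening: 0.0235
grip_force: 40.2
```

```bash
python3 - <<'E'
from h import *
np.set_printoptions(precision=4,suppress=True)
s=ctrl.read_state(); print(s["ee_pos"],s["ft_force"],s["ft_torque"])
for c in ["side","top"]:
  p=cams.camera(c)
  for t in ["mark","lever_end"]:
    for d in cams.pinpoint(t,p)[:4]:
      l=np.array(d["location"]); r=l-[.5255,-.0905,0]
      if np.hypot(r[0],r[1])<.1: print(c,t,l,round(d["score"],2),"lever",np.arctan2(r[1],r[0])+.225+2.571)
E
```

```text
[ 0.5256 -0.091   0.1499] [ 1.895  -1.9666  5.2075] [-0.4243 -0.5382 -0.1426]
side lever_end [ 0.512  -0.152   0.1742] 0.66 lever 1.009118700908318
```

>>> servo_tool --pt "1 0 0 0 0 0 -0.03" --pt "1 0 0 0 0 0 -0.06" --pt "1 0 0 0 0 0 -0.06"

```text
time_s: 14.48
ee_pos: [0.5251, -0.0909, 0.1499]
tool_rot: [[-0.527, 0.85, 0.0], [0.85, 0.527, 0.0], [0.0, 0.001, -1.0]]
ft_force: [-0.8, -0.3, 6.3]
opening: 0.0235
grip_force: 40.8
```

```bash
python3 - <<'E'
from h import *
np.set_printoptions(precision=4,suppress=True)
s=ctrl.read_state(); print(s["ee_pos"],s["ft_force"],s["ft_torque"])
E
```

```text
[ 0.5251 -0.0909  0.1499] [-0.781  -0.2923  6.3004] [-0.2363 -0.4057 -0.1607]
```

>>> servo_tool --pt "1 0 0 0 0 0 -0.03" --pt "1 0 0 0 0 0 -0.06" --pt "1 0 0 0 0 0 -0.06"

```text
time_s: 14.85
ee_pos: [0.5244, -0.0905, 0.1498]
tool_rot: [[-0.577, 0.817, -0.001], [0.817, 0.577, 0.001], [0.001, -0.0, -1.0]]
ft_force: [-2.8, -0.7, 8.8]
opening: 0.0231
grip_force: 41.6
```

```bash
python3 - <<'E'
from h import *
np.set_printoptions(precision=4,suppress=True)
s=ctrl.read_state(); print(s["ee_pos"],s["ft_force"],s["ft_torque"],s["tool_rot"][:,1] if hasattr(s["tool_rot"],"shape") else s["tool_rot"])
p=cams.camera("side"); cv2.imwrite("pics/c5.png",cv2.resize(p["image"][255:335,285:375,::-1],None,fx=7,fy=7,interpolation=cv2.INTER_CUBIC))
for t in ["mark","lever_end"]:
    for d in cams.pinpoint(t,p)[:4]:
      l=np.array(d["location"]); r=l-[.5255,-.0905,0]
      if np.hypot(r[0],r[1])<.1: print(t,l,round(d["score"],2),"lever",np.arctan2(r[1],r[0])+.225+2.571)
E
```

```text
[ 0.5244 -0.0905  0.1498] [-2.8119 -0.6662  8.782 ] [-0.0555  0.0723 -0.2753] [ 0.817   0.5767 -0.0004]
lever_end [ 0.5119 -0.1513  0.1748] 0.8 lever 1.0051419705715392
```

View pics/c5.png

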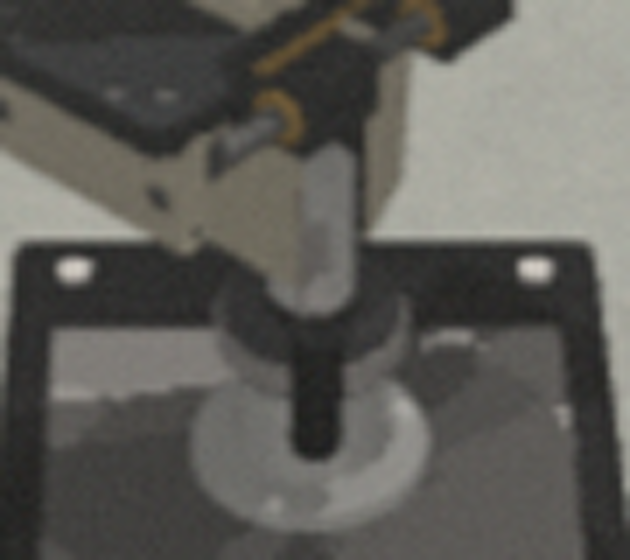

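The lever points straight along -y in the crop, with its grip at (315,400). It did not move over the last 0.12 rad of hand turn, so it is on its stop. The band edge and the mast top are where they were before the turn. I hold briefly, then hand in.

>>> servo_tool --pt "1 0 0 0 0 0 0" --pt "1 0 0 0 0 0 0" --pt "1 0 0 0 0 0 0" --pt "1 0 0 0 0 0 0"

```text
time_s: 15.5
ee_pos: [0.5243, -0.0905, 0.1498]
tool_rot: [[-0.576, 0.817, -0.001], [0.817, 0.576, 0.001], [0.001, -0.0, -1.0]]
ft_force: [-2.8, -0.1, 9.1]
opening: 0.0234
grip_force: 41.5
```

```bash
python3 -c "
from bench import job
print(job.close_job())"
```

```text
the job is handed in; nothing more can be done
None
```

I handed the job in at about 15.5 s. By the last checks the tray is home, the mast is gripped at its mark (about 41 N) and the lever is on its closed stop; the hand-in gave no verdict.

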